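Open the parts pot with the red knob

ROBOT

A 7-joint arm with a two-finger parallel gripper is mounted at the origin on a cart in front of the work surface, level with it; the furniture and walls round the work are solid. World frame = base frame: x ahead of the robot, y to its left, z up, the work surface at z = 0. Lengths are in m, angles in rad, forces in N, time in s.
With the tool pointing down it reaches from about 0.4 to 0.875 m from the base axis. Payload 6.5 kg.
Tool frame: the origin (TCP) lies at the very end of the fingers, on their centre line; the grasp point (between the pads) lies env.grasp_offset behind it (env.grasp_offset is the distance from the TCP to the grasp point, in m); x points along the fingers, z is the direction in which the jaws open and shut, and the axes are right-handed (so a half turn about x gives the same grasp; the last joint's range is limited). The gripper opens to 88 mm and grips with 3 to 60 N. Pads are 18 mm wide; open, the fingers measure 123 mm over their backs; the gripper's body (75 mm by 187 mm) begins 45 mm behind the grasp point.
Start: joints at [1.283, 0.536, -0.004, 1.538, 0.003, 1.067, -0.071], TCP at [0.143, -0.634, 0.215] pointing down, gripper open.
Joint ranges: [-2.7, 2.7], [-0.37, 2.16], [-1.27, 1.26], [0.24, 2.4], [-1.31, 4.45], [0.19, 1.91], [-2.76, 2.76]. Speed limits (rad/s): [2.39, 2.39, 3.14, 3.14, 3.14, 3.14, 3.14].

INTERFACE

Orientations are given as a 3x3 rotation matrix whose columns are the frame's x, y, z axes.
In Python, from workcell import env, eyes gives the robot as it stands.
- The arm moves only by the shell command python3 -m inch 'ROWS' [FORCE]. ROWS is JSON, a list of rows, each a list of 7 numbers: the opening, from 0 (shut) to 1 (fully open), then the shift along the tool's x, y, z normalised to -1 to 1, where 1 is 0.15 m, then the turn, a rotation vector about the tool's x, y, z normalised to -1 to 1, where 1 is 30 degrees. A call has 1 to 8 rows; each row is the pose to reach, as a shift and turn from the pose commanded when the call began, along the tool's axes at that moment; what a row does not reach only later rows make up. A row lasts 1/10 s, in which the tool goes at most 50 mm and 8.59 degrees, less where a joint would pass 70% of its speed; a pose out of reach is approached as far as the arm can. A call with a number of a shift or a turn outside -1 to 1 is refused whole. A call with a gripper value outside its range is refused whole. The fingers move at their own pace and stop on an object; FORCE is the grip in N (left out, the last holds). Time passes only in rows, so rows that repeat a pose let the fingers close. It gives the time, the measured TCP pose, the force and the opening at its end, in the units of the state.
- env.observe(): the state, without advancing time (a new reading comes with each control period).
- eyes.camera(name): name is "scene" or "top" or "wrist"; returns (picture, depth): 420x560x3 uint8, blue, green, red; 420x560 float32, m along the optical axis (not along the pixel's ray), 0 where there is no reading.
- eyes.calibration(name): a dict with "camera_matrix" (3x3 intrinsics, pixels), "k1" (the pictures are not rectified: a ray, as slopes to the right and down, at radius r is drawn at 1 + k1 r^2 times it, then the intrinsics apply), "extrinsics" (4x4, takes a point from world to camera coordinates). Camera axes: x right, y down, z forward; pixel columns grow to the right and rows downward; lengths in m; the calibration is good to about 2 mm. A picture is of the moment at which its call begins: read the wrist's pose just before it. calibration takes no time and is no camera call; for the wrist camera it gives the pose at the moment of the call.
- env.hand_in(): hands the job in, once; it reports no verdict.
Trained networks look in the newest picture that a camera, given by its name, has taken for a name from the list of things; names that differ only in an ending like _2 or _b are one class to them, and where a whole thing is asked for, a point or a joint stands for the part that bears it (a point fixed in the world has none). Each returns a list of dicts, best first, with "conf" (0 to 1); they miss things now and then, are a little off and sometimes report something else, mostly with a low value. They report only what shows in the picture. A call takes as long as a camera call. They do not tell look-alikes from the thing itself.
- eyes.recognise(query, camera): "bbox" ([left, top, right, bottom] in pixels, round what is visible of it).
- eyes.mark_of(query, camera): "position" ([column, row] in pixels: a listed point, or the origin of a listed thing).
The state is a dict: "clock": time; "joint_pos": joint angles; "qvel": joint speeds; "joint_efforts": joint torques, N m; "eef_pos": TCP position; "eef_rot": TCP orientation; "ft_force": force on the tool from outside, world axes, zero at the start; "wrist_torque": the same for the moment, N m; "grip_width": opening from 0.0 (shut) to 1.0 (fully open).
Only numpy, scipy, OpenCV 4.12 (cv2) and the standard library are available. Lean on these libraries where they do the work, as an engineer would, in place of code of your own. Each camera call takes 0.05 s, during which the arm holds its last target.

TASK

Open the parts pot with the red knob so that the capacitors in it can be got at: lift its lid off by the knob and set it down gently, knob up, lying flat and wholly on the round cork rest, then let go. Do not shift or tip the pot, and leave the pot with the blue knob shut and where it stands.

Things in the scene. Friction and masses are not known exactly. Their poses are not given: they have to be found in the camera images.
- red_knob: the red knob, fixed on the middle of its lid: an upright cylinder 24 mm across and 28 mm high on a 14 mm wide, 10 mm high neck; origin at the cylinder's centre, 24 mm above the lid's disc and 35 mm above the lid's origin, z up. Grip it across the cylinder in any direction; knob and lid weigh about 0.15 kg together
- red_lid: loose round aluminium lid with the red knob: disc 94 mm across and 5 mm thick, under it a 72 mm wide, 6 mm deep plug that drops loosely into the pot's mouth; origin at the centre of the plug's underside, z up through the knob. The disc lies 6 to 11 mm above the origin, the knob's top 49 mm above it. Shut, the origin is 64 mm above the pot's; it simply lifts straight off and, laid on its plug, lies flat
- red_pot: round steel pot, 93 mm across its dark rim, 70 mm high, 4 mm wall (opening 82 mm), 0.8 kg, standing loose on the bench, not to be pushed about; it holds three capacitors and wears the lid with the red knob; origin at the centre of its underside, z up
- cork_rest: plain round mat of brown cork, 160 mm across, 6 mm thick, fixed on the bench; origin at the centre of its underside, z up; a lid laid flat on it has its origin 6 mm above this origin
- blue_lid: loose round aluminium lid with the blue knob: disc 94 mm across and 5 mm thick, under it a 72 mm wide, 6 mm deep plug that drops loosely into the pot's mouth; origin at the centre of the plug's underside, z up through the knob. The disc lies 6 to 11 mm above the origin, the knob's top 49 mm above it. Shut, the origin is 64 mm above the pot's; a bystander that stays on its pot
- blue_pot: round steel pot, 93 mm across its dark rim, 70 mm high, 4 mm wall (opening 82 mm), 0.8 kg, standing loose on the bench, not to be pushed about; the same kind of pot wearing the lid with the blue knob, a bystander; origin at the centre of its underside, z up
Things that resemble listed ones, but are neither listed nor needed, are in the scene too. What is shaped like the red_lid but purple is not meant.

How it is judged:
By the outcome, as a careful person would: the job done as asked, in the order asked, and still so for the second after the job is handed in, with the robot touching nothing.
It also fails if it takes over 42 s, if anything falls off the work surface, if the arm or the gripper's body presses on something with over 40 N, if the wrist force passes 120 N, or if a joint passes its speed limit or range.

## Working session

There is one attempt and no reset: what is moved stays moved. The work goes in short steps, Python scripts to look and compute and a shell command to move; the robot and the scene stay as the last step left them, time stands still between calls to the robot, and variables do not carry over. Pictures are saved under pics/ and viewed, and the job is handed in when it is done.

```bash
ls; mkdir -p pics; cat > h.py <<'E'
from workcell import env, eyes
import numpy as np, cv2
def snap(n,f):
    cal=eyes.calibration(n); p,d=eyes.camera(n); cv2.imwrite('pics/'+f,p); return p,d,cal
def ray(cal,px):
    K=np.array(cal['camera_matrix'],float)
    x=(px[0]-K[0,2])/K[0,0]; y=(px[1]-K[1,2])/K[1,1]
    k=cal['k1']; rd=np.hypot(x,y); r=rd
    for _ in range(30): r=rd/(1+k*r*r)
    s=r/rd if rd>0 else 1
    E=np.array(cal['extrinsics']); R=E[:3,:3]; c=-R.T@E[:3,3]
    return c,R.T@np.array([x*s,y*s,1.0])
def at_z(cal,px,z):
    c,v=ray(cal,px); return c+v*(z-c[2])/v[2]
def at_d(cal,px,d):
    c,v=ray(cal,px); return c+v*d
def tri(a):
    A=np.zeros((3,3));b=np.zeros(3)
    for cal,px in a:
        c,v=ray(cal,px); v=v/np.linalg.norm(v); M=np.eye(3)-np.outer(v,v);A+=M;b+=M@c
    return np.linalg.solve(A,b)
E
python3 - <<'E'
from h import *
np.set_printoptions(precision=4,suppress=True)
s=env.observe();print(s['clock'],s['eef_pos'],s['eef_rot'],env.grasp_offset,s['grip_width'])
C={}
for n in('scene','top','wrist'):
    p,d,C[n]=snap(n,n+'0.png')
    if n=='wrist': continue
    for q in('red_knob','cork_rest'):
        for r in eyes.mark_of(q,n)[:4]:
            px=r['position'];i=d[int(px[1]),int(px[0])]
            print(n,q,np.array(px),r['conf'],at_d(C[n],px,i),at_z(C[n],px,.099 if 'knob' in q else 0))
print(env.observe()['clock'])
E
```

```text
pics
0.0 [ 0.1428 -0.6335  0.2144] [[-0.0005  0.9755  0.22  ]
 [ 0.0016  0.22   -0.9755]
 [-1.     -0.0002 -0.0017]] 0.0187 1.001955034589829
scene red_knob [356.  226.8] 0.68 [ 0.4222 -0.1078  0.0468] [ 0.3773 -0.0519  0.099 ]
scene red_knob [315.6 183.8] 0.18 [ 0.6503 -0.2077  0.0045] [ 0.5394 -0.0981  0.099 ]
scene cork_rest [316.  184.9] 0.74 [ 0.643  -0.2022  0.0068] [ 0.6509 -0.21    0.    ]
top red_knob [284.4 208.4] 0.64 [0.526  0.015  0.1121] [0.5271 0.0146 0.099 ]
top red_knob [354.6 267.1] 0.63 [ 0.4226 -0.123   0.048 ] [ 0.4242 -0.1141  0.099 ]
top cork_rest [390.2 161.9] 0.95 [ 0.6351 -0.2014  0.007 ] [ 0.6364 -0.2031  0.    ]
0.35
```

View pics/scene0.png

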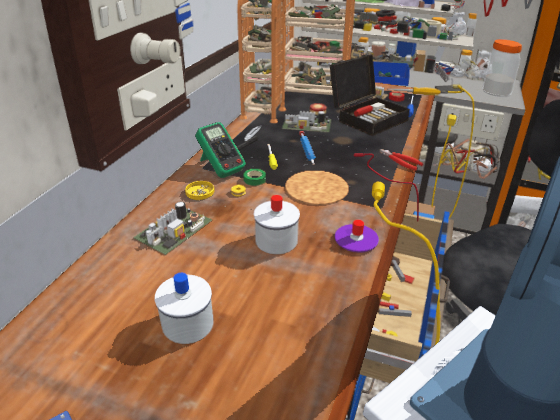

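View pics/top0.png

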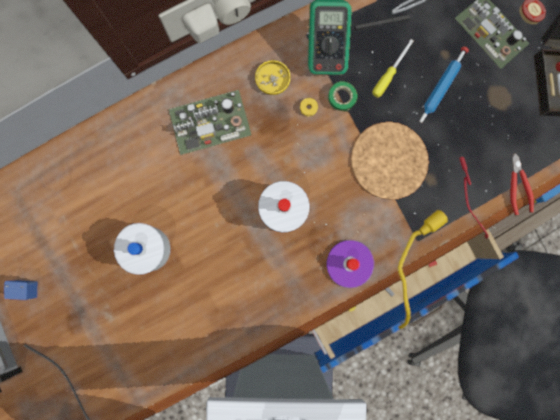

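View pics/wrist0.png

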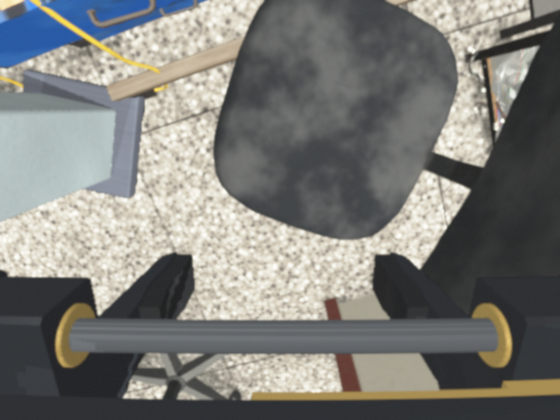

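The scene view shows the real red-knobbed pot, knob at (277,203). Its decoy is a purple lid on the bench at (357,230), and the cork is at (317,186). In the top view the red knob is at (284,205), the purple lid at (351,264), the cork at (390,160) and the blue knob at (135,249). The scene network missed the real knob, so I'll triangulate it from colour.

```bash
cat >> h.py <<'E'
def red(p,box,blue=False):
    hsv=cv2.cvtColor(p,cv2.COLOR_BGR2HSV); h=hsv[...,0]
    m=((h>105)&(h<128)) if blue else ((h<8)|(h>172))
    m=m&(hsv[...,1]>150)&(hsv[...,2]>70)
    k=np.zeros_like(m); l,t,r,b=box; k[t:b,l:r]=1
    ys,xs=np.where(m&(k>0)); return xs,ys
E
python3 - <<'E'
from h import *
np.set_printoptions(precision=4,suppress=True)
p,d,ct=snap('top','top1.png'); ps,ds,cs=snap('scene','scene1.png')
for nm,bt,bs,bl in(('red',(270,190,300,222),(262,190,292,214),0),('blue',(120,235,150,260),(165,265,200,300),1)):
    xt,yt=red(p,bt,bl); xs,ys=red(ps,bs,bl)
    print(nm,len(xt),xt.mean(),yt.mean(),'|',len(xs),xs.min(),xs.max(),ys.min(),ys.max(),xs.mean(),ys.mean())
    P=tri([(ct,(xt.mean(),yt.mean())),(cs,(xs.mean(),ys.mean()))]); print('tri',P)
    # depth clouds
    for c,dd,x,y in((ct,d,xt,yt),(cs,ds,xs,ys)):
        Q=np.array([at_d(c,(a,b),dd[b,a]) for a,b in zip(x,y) if dd[b,a]>0]); print(np.median(Q,0),np.percentile(Q[:,2],[5,95]))
# full clouds
def cloud(c,dd,box):
    l,t,r,b=box
    return np.array([[*at_d(c,(x,y),dd[y,x]),x,y] for y in range(t,b) for x in range(l,r) if dd[y,x]>0])
for nm,box in(('red',(250,175,315,240)),('blue',(105,215,175,280))):
    Q=cloud(ct,d,box); D=Q[(Q[:,2]>.066)&(Q[:,2]<.084)]
    (cx,cy),r=cv2.minEnclosingCircle(D[:,:2].astype(np.float32)); print(nm,'disc',cx,cy,r,np.median(D[:,2]))
Q=cloud(ct,d,(345,115,435,205)); px=Q[:,3:].astype(int)
col=cv2.cvtColor(p,cv2.COLOR_BGR2HSV)[px[:,1],px[:,0]]
m=(col[:,0]>5)&(col[:,0]<20)&(col[:,2]>130)&(np.hypot(px[:,0]-390,px[:,1]-160)<44)
D=Q[m]; pts=np.array([at_z(ct,a,0.006) for a in px[m]])[:,:2].astype(np.float32)
print('cork',cv2.fitEllipse(cv2.convexHull(pts)),cv2.minEnclosingCircle(pts),np.median(D[:,2]))
for c,n in((ct,'top'),(cs,'scene')):
    for r in eyes.recognise('cork_rest',n)[:1]:
        b=r['bbox'];print(n,b,at_z(c,((b[0]+b[2])/2,(b[1]+b[3])/2),.006))
s=env.observe();print(s['clock'],s['ft_force'])
E
```

```text
red 105 283.8666666666667 204.64761904761906 | 165 271 282 195 210 276.1272727272727 202.1939393939394
tri [0.5338 0.0159 0.1012]
[0.5322 0.0159 0.1137] [0.111 0.116]
[0.5272 0.0214 0.1074] [0.09   0.1151]
blue 122 134.51639344262296 248.21311475409837 | 247 174 188 273 293 180.86639676113361 282.6599190283401
tri [0.4482 0.2834 0.0999]
[0.4485 0.2796 0.1131] [0.1033 0.1161]
[0.4397 0.2865 0.1095] [0.0914 0.1154]
red disc 0.5334196090698242 0.015918226912617683 0.047045495361089706 0.07568130347514723
blue disc 0.44797101616859436 0.28328657150268555 0.047555532306432724 0.07580533325138428
cork ((0.635685920715332, -0.19595007598400116), (0.1684732288122177, 0.17057639360427856), 50.965274810791016) ((0.636290431022644, -0.1948598176240921), 0.08698441088199615) 0.006297917016013677
top [350.7, 122.1, 429.2, 198.7] [ 0.6384 -0.2011  0.006 ]
scene [288.1, 172.7, 348.2, 207.7] [ 0.622 -0.19   0.006]
0.55 [ 0.1072 -0.2364  0.23  ]
```

The real knob is at about (0.533, 0.016, 0.100), the disc top at z≈0.0757 and the cork centre near (0.637, −0.200). I'll swing over towards the pot in steps.

```bash
python3 -m inch '[[1,0,0.4,-0.42,0,0,0],[1,0,0.87,-0.91,0,0,0],[1,0,0.87,-0.91,0,0,0],[1,0,0.87,-0.91,0,0,0],[1,0,0.87,-0.91,0,0,0],[1,0,0.87,-0.91,0,0,0]]'
```

```text
clock: 1.15
eef_pos: [0.2406, -0.4722, 0.2157]
eef_rot: [[0.0, 0.975, 0.222], [-0.001, 0.222, -0.975], [-1.0, -0.0, 0.001]]
ft_force: [0.5, -0.4, -0.4]
grip_width: 0.998
```

```bash
python3 -m inch '[[1,0,0.87,-0.91,0,0,0],[1,0,0.87,-0.91,0,0,0],[1,0,0.87,-0.91,0,0,0],[1,0,0.87,-0.91,0,0,0],[1,0,0.87,-0.91,0,0,0]]'; python3 -m inch '[[1,0,0.87,-0.91,0,0,0],[1,0,0.87,-0.91,0,0,0],[1,0,0.87,-0.91,0,0,0],[1,0,0.87,-0.91,0,0,0],[1,0,0.87,-0.91,0,0,0]]'
```

```text
clock: 1.65
eef_pos: [0.3401, -0.3075, 0.2156]
eef_rot: [[0.001, 0.974, 0.226], [0.001, 0.226, -0.974], [-1.0, 0.002, -0.001]]
ft_force: [0.0, -0.8, -0.4]
grip_width: 1.002
clock: 2.15
eef_pos: [0.4378, -0.1457, 0.2157]
eef_rot: [[0.002, 0.974, 0.225], [0.001, 0.225, -0.974], [-1.0, 0.003, -0.001]]
ft_force: [0.7, -1.7, 0.1]
grip_width: 0.997
```

```bash
python3 - <<'E'
from h import *
np.set_printoptions(precision=4,suppress=True)
p,d,c=snap('wrist','w2.png'); E=np.array(c['extrinsics']); print(-E[:3,:3].T@E[:3,3])
print(E[:3,:3]); np.savez('w2.npz',d=d,E=E)
for q in('red_knob','cork_rest'): print(q,eyes.mark_of(q,'wrist')[:3])
print(env.observe()['eef_pos'])
E
```

```text
[ 0.5109 -0.1287  0.3858]
[[ 0.2243 -0.9745 -0.0016]
 [-0.9325 -0.2151  0.2901]
 [-0.2831 -0.0636 -0.957 ]]
red_knob [{'position': [258.5, 184.4], 'conf': 0.9}, {'position': [110.5, 39.8], 'conf': 0.64}, {'position': [373.5, 0.3], 'conf': 0.24}]
cork_rest [{'position': [375.4, 0.0], 'conf': 0.87}]
[ 0.4344 -0.1509  0.2151]
```

View pics/w2.png

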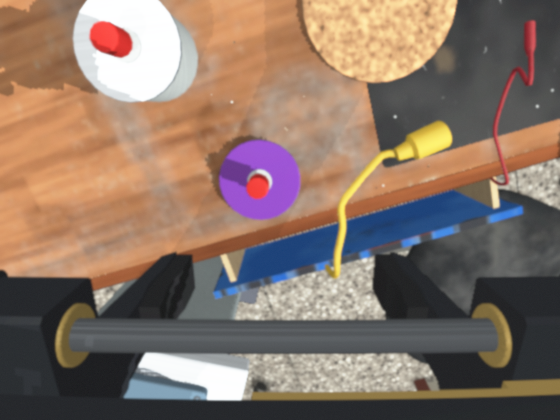

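The wrist view shows the real lid at upper left, with its knob at (110,40). The purple decoy is at (260,180) and the cork is at the top right, partly cut off. I'll move closer so the knob and the cork both show.

```bash
python3 -m inch '[[1,0,0.3,-0.31,0,0,0],[1,0,0.6,-0.62,0,0,0],[1,0,0.6,-0.62,0,0,0],[1,0,0.6,-0.62,0,0,0],[1,0,0.6,-0.62,0,0,0]]'
python3 - <<'E'
from h import *
np.set_printoptions(precision=4,suppress=True)
p,d,c=snap('wrist','w3.png'); np.savez('w3.npz',d=d,E=np.array(c['extrinsics']),K=c['camera_matrix'],k=c['k1'])
for q in('red_knob','cork_rest'): print(q,eyes.mark_of(q,'wrist')[:3], eyes.recognise(q,'wrist')[:2])
print(env.observe()['eef_pos'])
E
```

```text
clock: 2.8
eef_pos: [0.5018, -0.0403, 0.215]
eef_rot: [[-0.001, 0.976, 0.218], [-0.001, 0.218, -0.976], [-1.0, -0.001, 0.001]]
ft_force: [0.2, -1.0, 0.2]
grip_width: 1.001
red_knob [{'position': [338.3, 257.7], 'conf': 0.76}, {'position': [223.1, 146.0], 'conf': 0.68}] [{'bbox': [207.9, 133.3, 240.1, 164.7], 'conf': 0.96}, {'bbox': [328.0, 245.4, 349.3, 273.3], 'conf': 0.85}]
cork_rest [{'position': [447.1, 84.6], 'conf': 0.61}] [{'bbox': [380.3, 4.2, 526.6, 164.0], 'conf': 0.63}]
[ 0.5017 -0.0398  0.2153]
```

View pics/w3.png

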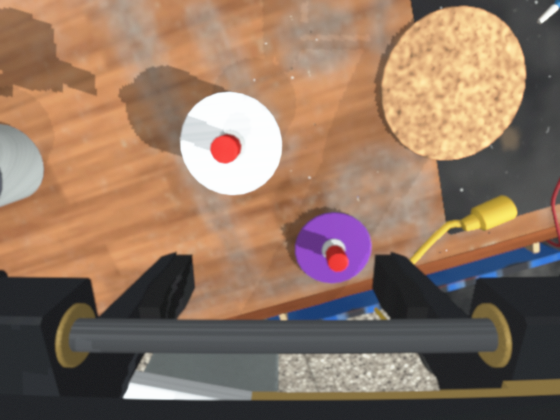

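This view shows the whole lid with its knob at (225,148), the purple decoy at (335,250) and all of the cork at (453,83).

```bash
python3 - <<'E'
from h import *
np.set_printoptions(precision=4,suppress=True)
w3=np.load('w3.npz'); w2=np.load('w2.npz')
c3=dict(camera_matrix=w3['K'],k1=float(w3['k']),extrinsics=w3['E']); c2=dict(c3,extrinsics=w2['E'])
p3=cv2.imread('pics/w3.png'); p2=cv2.imread('pics/w2.png'); pt=cv2.imread('pics/top1.png'); ct=eyes.calibration('top')
a=red(p3,(200,125,250,175)); b=red(p2,(80,10,145,65)); t=red(pt,(270,190,300,222))
m=lambda q:(q[0].mean(),q[1].mean())
# blob in w2 covers side too; box centre of blob ~ body centre
print(m(a),m(b)); print('tri w2w3',tri([(c3,m(a)),(c2,m(b))]),'w3+top',tri([(c3,m(a)),(ct,m(t))]))
d=w3['d']
Q=np.array([at_d(c3,(x,y),d[y,x]) for x,y in zip(*a)]); print('w3 depth',np.median(Q,0),Q[Q[:,2]>.108].mean(0))
# lid disc
ys,xs=np.mgrid[85:200,170:295]; D=np.array([at_d(c3,(x,y),d[y,x]) for x,y in zip(xs.ravel(),ys.ravel()) if d[y,x]>0])
D=D[(D[:,2]>.068)&(D[:,2]<.084)]; print('disc',cv2.minEnclosingCircle(D[:,:2].astype(np.float32)),np.median(D[:,2]))
# cork
hsv=cv2.cvtColor(p3,cv2.COLOR_BGR2HSV)
for n,box in(('edge',None),):
    pts=[];zz=[]
    for y in range(0,170):
        for x in range(372,535):
            if d[y,x]>0:
                P=at_d(c3,(x,y),d[y,x]); 
                if .004<P[2]<.012 and np.hypot(P[0]-.637,P[1]+.2)<.1: pts.append(P)
    pts=np.array(pts); print('cork depth',len(pts),pts.mean(0),cv2.minEnclosingCircle(pts[:,:2].astype(np.float32)))
mk=((hsv[...,0]>5)&(hsv[...,0]<22)&(hsv[...,2]>165)).astype(np.uint8)
mk[:, :375]=0; mk[170:]=0
mk=cv2.morphologyEx(mk,cv2.MORPH_OPEN,np.ones((5,5))); n,l,st,ce=cv2.connectedComponentsWithStats(mk); i=1+st[1:,4].argmax(); print(st[i],ce[i])
ys,xs=np.where(l==i); W=np.array([at_z(c3,(x,y),.006)[:2] for x,y in zip(xs,ys)]).astype(np.float32)
print('cork col',W.mean(0),cv2.minEnclosingCircle(W),cv2.fitEllipse(cv2.convexHull(W)))
E
```

```text
(np.float64(225.21241830065358), np.float64(148.15196078431373)) (np.float64(110.33333333333333), np.float64(38.961309523809526))
tri w2w3 [0.5344 0.0176 0.1016] w3+top [0.534  0.0166 0.1036]
w3 depth [0.5361 0.016  0.1133] [0.5358 0.016  0.1157]
disc ((0.5341824889183044, 0.017255054786801338), 0.04718109965324402) 0.07557737220606192
cork depth 17322 [ 0.6432 -0.1977  0.0063] ((0.6371821165084839, -0.20101454854011536), 0.09918972849845886)
[  375     6   151   164 18079] [450.4723  86.2828]
cork col [ 0.639  -0.1964] ((0.6286351084709167, -0.19390027225017548), 0.09279779344797134) ((0.6319172382354736, -0.19452589750289917), (0.15635716915130615, 0.18516701459884644), 57.22172546386719)
```

```bash
python3 -m inch '[[1,0,0.295,-0.322,0,0,0],[1,0,0.295,-0.322,0,0,0],[1,0.3,0.295,-0.322,0,0,0],[1,0.5,0.295,-0.322,0,0,0],[1,0.5,0.295,-0.322,0,0,0],[1,0.5,0.295,-0.322,0,0,0]]'
python3 - <<'E'
from h import *
np.set_printoptions(precision=4,suppress=True)
s=env.observe();p,d,c=snap('wrist','w4.png')
a=red(p,(100,60,460,300)); print(a[0].min(),a[0].max(),a[1].min(),a[1].max())
Q=np.array([at_d(c,(x,y),d[y,x]) for x,y in zip(*a) if d[y,x]>0]);T=Q[Q[:,2]>.109];print(np.median(Q,0),T.mean(0),(T.min(0)+T.max(0))/2)
R=np.array(s['eef_rot']);dp=np.array([.5345,.0168,.0823])-s['eef_pos'];print(s['eef_pos'],'rows',R.T@dp/.15)
E
```

```text
clock: 3.65
eef_pos: [0.5347, 0.0185, 0.1408]
eef_rot: [[-0.001, 0.976, 0.22], [-0.0, 0.22, -0.976], [-1.0, -0.001, 0.0]]
ft_force: [1.3, -0.1, 1.2]
grip_width: 0.997
269 301 208 248
[0.5382 0.0183 0.1131] [0.5363 0.0178 0.1132] [0.5354 0.0178 0.1122]
[0.5347 0.0185 0.1408] rows [ 0.3899 -0.0033  0.0107]
```

View pics/w4.png

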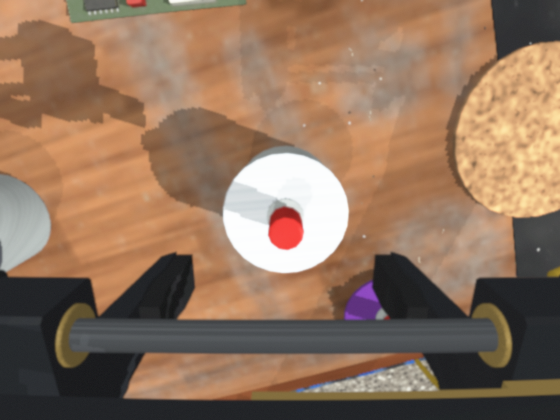

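The knob at (285,229) sits centred between the fingers, whose midpoint is column 283. I'll descend and close gently.

```bash
python3 -m inch '[[0.8,0.2,0,0.006,0,0,0],[0.6,0.39,0,0.006,0,0,0],[0.5,0.39,0,0.006,0,0,0],[0.5,0.39,0,0.006,0,0,0]]' 12
```

```text
clock: 4.1
eef_pos: [0.5359, 0.018, 0.0834]
eef_rot: [[0.002, 0.976, 0.22], [0.0, 0.22, -0.976], [-1.0, 0.002, 0.0]]
ft_force: [0.6, 0.3, 0.5]
grip_width: 0.664
```

```bash
python3 -m inch '[[0.36,0,0,0,0,0,0],[0.3,0,0,0,0,0,0],[0.2,0,0,0,0,0,0],[0,0,0,0,0,0,0],[0,0,0,0,0,0,0],[0,0,0,0,0,0,0]]' 12
```

```text
clock: 4.7
eef_pos: [0.5352, 0.0179, 0.0823]
eef_rot: [[0.001, 0.976, 0.22], [-0.0, 0.22, -0.976], [-1.0, 0.001, 0.0]]
ft_force: [-1.2, -0.9, 5.9]
grip_width: 0.264
```

The jaws stopped at about 23 mm, which matches the knob. I'll firm the grip and lift straight up slowly.

```bash
python3 -m inch '[[0,0,0,0,0,0,0],[0,-0.03,0,0,0,0,0],[0,-0.08,0,0,0,0,0],[0,-0.18,0,0,0,0,0],[0,-0.35,0,0,0,0,0],[0,-0.55,0,0,0,0,0],[0,-0.7,0,0,0,0,0],[0,-0.7,0,0,0,0,0]]' 20
python3 - <<'E'
from h import *
snap('scene','s5.png'); snap('wrist','w5.png'); print(env.observe()['eef_pos'],env.observe()['ft_force'],env.observe()['grip_width'])
E
```

```text
clock: 5.5
eef_pos: [0.5369, 0.0184, 0.1899]
eef_rot: [[0.006, 0.975, 0.22], [0.0, 0.22, -0.976], [-1.0, 0.006, 0.001]]
ft_force: [0.2, 1.4, -1.9]
grip_width: 0.258
[0.53454976 0.01792046 0.18655858] [ 0.56056889 -0.53452916 -2.14411042] 0.26051429070339616
```

View pics/s5.png

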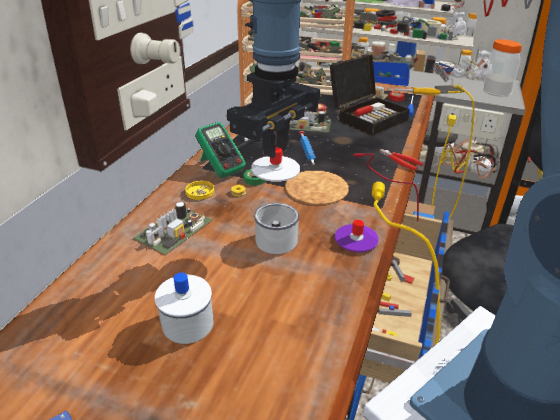

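View pics/w5.png

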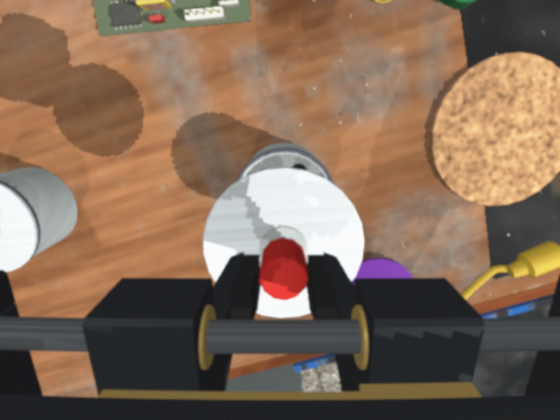

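The lid is held level, clear of the pot, and the pot stands open at (277,228) in the scene view. Now I'll carry it to the cork.

```bash
python3 -m inch '[[0,0,0.04,0.15,0,0,0],[0,0,0.09,0.4,0,0,0],[0,0,0.15,0.65,0,0,0],[0,0,0.18,0.78,0,0,0]]'; python3 -m inch '[[0,0,0.06,0.25,0,0,0],[0,0,0.12,0.5,0,0,0],[0,0,0.16,0.7,0,0,0],[0,0,0.175,0.78,0,0,0],[0,0,0.175,0.78,0,0,0],[0,0,0.175,0.78,0,0,0]]'
python3 - <<'E'
from h import *
np.set_printoptions(precision=4,suppress=True)
s=env.observe();p,d,c=snap('wrist','w6.png')
R=np.array(s['eef_rot']);dp=np.array([.638,-.199,.0235])-s['eef_pos'];print(s['eef_pos'],'rows',R.T@dp/.15,s['grip_width'])
# lid disc plane/centre from depth
Q=np.array([at_d(c,(x,y),d[y,x]) for y in range(120,300,2) for x in range(150,420,2) if d[y,x]>0])
z0=s['eef_pos'][2]-.0823+.0755
D=Q[np.abs(Q[:,2]-z0)<.012]; A=np.c_[D[:,:2]-D[:,:2].mean(0),np.ones(len(D))]; co=np.linalg.lstsq(A,D[:,2],rcond=None)[0]
print('disc',len(D),z0,co,cv2.minEnclosingCircle(D[:,:2].astype(np.float32)))
snap('top','t6.png')
E
```

```text
clock: 6.0
eef_pos: [0.5866, -0.0941, 0.1846]
eef_rot: [[-0.003, 0.976, 0.217], [-0.001, 0.217, -0.976], [-1.0, -0.003, 0.001]]
ft_force: [0.5, 0.0, -2.2]
grip_width: 0.257
clock: 6.6
eef_pos: [0.6375, -0.1962, 0.1857]
eef_rot: [[-0.002, 0.975, 0.222], [0.002, 0.222, -0.975], [-1.0, -0.001, -0.002]]
ft_force: [0.3, 0.3, -2.5]
grip_width: 0.26
[ 0.6375 -0.1962  0.1857] rows [1.0814 0.0004 0.0213] 0.25966318255139686
disc 2956 0.17892097214145922 [-0.0083  0.0041  0.1789] ((0.6371281743049622, -0.19555823504924774), 0.046821292489767075)
```

View pics/w6.png

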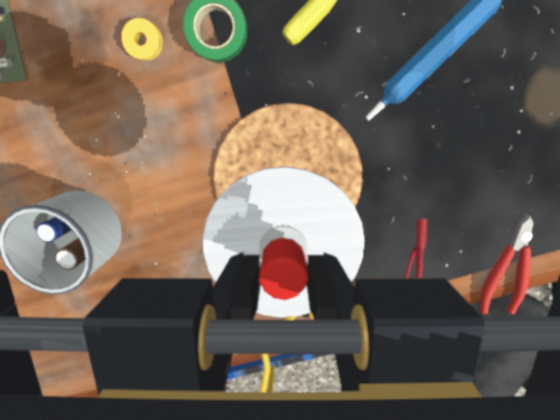

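View pics/t6.png

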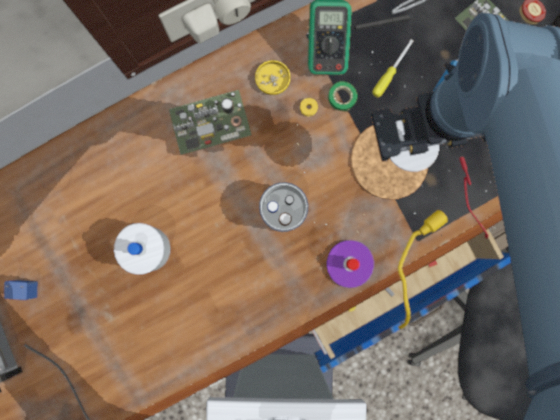

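The lid is level (tilt about 0.5°) and over the cork, with its disc centre at (0.637, −0.196). It must go down 0.162 m: fast for most of the way, then slowly.

```bash
python3 -m inch '[[0,0.15,0,0.02,0,0,0],[0,0.4,0,0.02,0,0,0],[0,0.65,0,0.02,0,0,0],[0,0.85,0,0.02,0,0,0],[0,0.92,0,0.02,0,0,0],[0,0.95,0,0.02,0,0,0],[0,0.95,0,0.02,0,0,0],[0,0.95,0,0.02,0,0,0]]'
python3 - <<'E'
from h import *
np.set_printoptions(precision=4,suppress=True)
s=env.observe();p,d,c=snap('wrist','w7.png');print(s['eef_pos'],s['ft_force'],s['clock'])
c0,v=ray(c,(280,200))
Q=np.array([at_d(c,(x,y),d[y,x]) for y in range(20,300,2) for x in range(100,460,2) if d[y,x]>0])
z0=s['eef_pos'][2]-.0823+.0755
r=np.hypot(Q[:,0]-.638,Q[:,1]+.199)
D=Q[(r<.045)&(np.abs(Q[:,2]-z0)<.006)]; A=np.c_[D[:,:2]-D[:,:2].mean(0),np.ones(len(D))]
print('disc',z0,np.linalg.lstsq(A,D[:,2],rcond=None)[0],'cork',np.median(Q[(r>.055)&(r<.075)][:,2]))
E
```

```text
clock: 7.5
eef_pos: [0.6404, -0.2015, 0.0462]
eef_rot: [[0.003, 0.975, 0.22], [-0.001, 0.22, -0.975], [-1.0, 0.003, 0.001]]
ft_force: [0.6, -0.2, -2.2]
grip_width: 0.26
[ 0.6404 -0.2015  0.0462] [ 0.6479 -0.2086 -2.2291] 7.5
disc 0.039439953450613116 [-0.0019  0.0011  0.0395] cork 0.006572790157050035
```

```bash
python3 -m inch '[[0,0.04,0,0,0,0,0],[0,0.08,0,0,0,0,0],[0,0.11,0,0,0,0,0],[0,0.125,0,0,0,0,0],[0,0.135,0,0,0,0,0],[0,0.135,0,0,0,0,0]]'; python3 -m inch '[[0,0.003,0,0,0,0,0],[0,0.006,0,0,0,0,0],[0,0.009,0,0,0,0,0],[0,0.012,0,0,0,0,0],[0,0.012,0,0,0,0,0],[0,0.012,0,0,0,0,0]]'
```

```text
clock: 8.15
eef_pos: [0.6385, -0.2013, 0.0244]
eef_rot: [[-0.001, 0.975, 0.22], [0.0, 0.22, -0.975], [-1.0, -0.001, -0.0]]
ft_force: [-2.4, 0.7, 3.1]
grip_width: 0.263
clock: 8.75
eef_pos: [0.6386, -0.2013, 0.0242]
eef_rot: [[-0.001, 0.976, 0.22], [-0.0, 0.22, -0.976], [-1.0, -0.001, -0.0]]
ft_force: [-8.4, 2.3, 15.5]
grip_width: 0.26
```

The lid has touched down, and the force rose to 15 N. I'll ease back up to unload it, then open slowly.

```bash
python3 -m inch '[[0,-0.008,0,0,0,0,0],[0,-0.014,0,0,0,0,0],[0,-0.014,0,0,0,0,0]]' 8; python3 -m inch '[[0.3,0,0,0,0,0,0],[0.35,0,0,0,0,0,0],[0.45,0,0,0,0,0,0],[0.6,0,0,0,0,0,0],[0.7,0,0,0,0,0,0],[0.7,0,0,0,0,0,0]]'
```

```text
clock: 9.05
eef_pos: [0.6392, -0.2017, 0.0242]
eef_rot: [[0.0, 0.976, 0.22], [-0.0, 0.22, -0.976], [-1.0, 0.0, 0.0]]
ft_force: [0.1, -0.5, -1.3]
grip_width: 0.268
clock: 9.65
eef_pos: [0.639, -0.2014, 0.0244]
eef_rot: [[0.0, 0.975, 0.22], [0.0, 0.22, -0.975], [-1.0, 0.0, -0.0]]
ft_force: [-0.0, -1.1, -0.3]
grip_width: 0.683
```

The lid is released with no force left on the tool. I'll retreat straight up, then clear the view.

```bash
python3 -m inch '[[0.7,-0.1,0,0,0,0,0],[0.7,-0.3,0,0,0,0,0],[0.7,-0.6,0,0,0,0,0],[0.7,-0.9,0,0,0,0,0],[0.7,-1,0,0,0,0,0],[0.7,-1,0,0,0,0,0]]'; python3 -m inch '[[0.7,-0.2,-0.3,0,0,0,0],[0.7,-0.2,-0.6,0,0,0,0],[0.7,-0.2,-0.6,0,0,0,0],[0.7,-0.2,-0.6,0,0,0,0]]'
python3 - <<'E'
from h import *
np.set_printoptions(precision=4,suppress=True)
p,d,c=snap('wrist','w8.png'); ps,ds,cs=snap('scene','s8.png'); pt,dt,ct=snap('top','t8.png')
Q=np.array([at_d(c,(x,y),d[y,x]) for y in range(0,300) for x in range(0,560) if d[y,x]>0])
r=np.hypot(Q[:,0]-.638,Q[:,1]+.2)
D=Q[(r<.06)&(Q[:,2]>.012)&(Q[:,2]<.022)];A=np.c_[D[:,:2]-D[:,:2].mean(0),np.ones(len(D))]
print('disc',np.linalg.lstsq(A,D[:,2],rcond=None)[0],cv2.minEnclosingCircle(D[:,:2].astype(np.float32)))
# pots from top
def cl(box): 
    l,t,r,b=box; return np.array([at_d(ct,(x,y),dt[y,x]) for y in range(t,b) for x in range(l,r) if dt[y,x]>0])
for n,b in(('red',(250,175,315,240)),('blue',(105,215,175,280))):
    Q=cl(b); lo=.060 if n=='red' else .066; D=Q[(Q[:,2]>lo)&(Q[:,2]<.084)]; print(n,cv2.minEnclosingCircle(D[:,:2].astype(np.float32)),np.percentile(D[:,2],[5,50,95]))
s=env.observe();print(s['eef_pos'],s['ft_force'],s['clock'])
E
```

```text
clock: 10.25
eef_pos: [0.641, -0.2019, 0.1782]
eef_rot: [[0.006, 0.976, 0.22], [-0.002, 0.22, -0.976], [-1.0, 0.006, 0.003]]
ft_force: [0.3, -0.3, -0.6]
grip_width: 0.698
clock: 10.65
eef_pos: [0.5493, -0.2217, 0.203]
eef_rot: [[-0.003, 0.976, 0.218], [0.0, 0.218, -0.976], [-1.0, -0.003, -0.001]]
ft_force: [1.1, 0.3, 0.1]
grip_width: 0.694
disc [-0.0026  0.0006  0.0176] ((0.6373893618583679, -0.20177724957466125), 0.047235872596502304)
red ((0.5335912704467773, 0.015983516350388527), 0.0464324988424778) [0.0661 0.0702 0.0731]
blue ((0.4477018415927887, 0.2830580174922943), 0.04741479828953743) [0.073  0.0758 0.0786]
[ 0.552  -0.2204  0.2036] [-0.265  -0.5589 -0.1985] 10.8
```

View pics/w8.png

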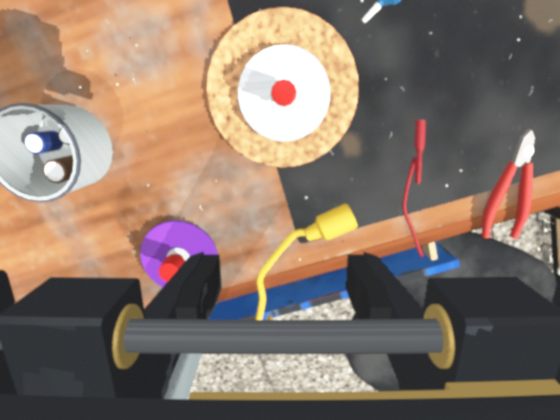

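View pics/s8.png

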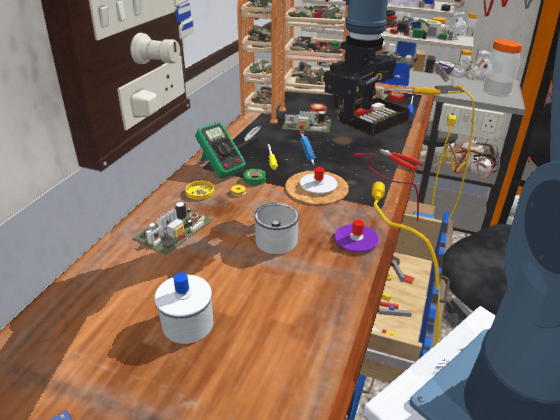

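View pics/t8.png

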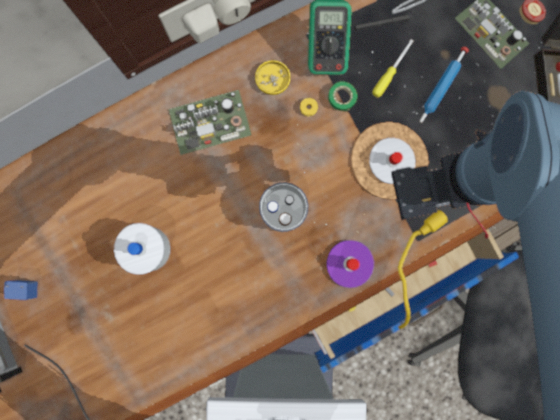

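The wrist view shows the lid flat and well inside the cork (lid centre (284,93), cork centre (283,87)). The red pot is open and in place, and the blue pot is untouched. I'll let the arm settle and hand in.

```bash
python3 -m inch '[[0.7,0,0,0,0,0,0],[0.7,0,0,0,0,0,0]]' && python3 -c "
from workcell import env
print(env.hand_in())"
```

```text
clock: 11.0
eef_pos: [0.5518, -0.2207, 0.204]
eef_rot: [[-0.0, 0.975, 0.221], [0.0, 0.221, -0.975], [-1.0, -0.0, -0.001]]
ft_force: [-0.1, -0.2, 0.1]
grip_width: 0.696
the job is handed in; nothing more can be done
None
```

The red-knobbed lid is off its pot and lying flat, knob up, on the cork rest. The pot is open with its capacitors in view, and I handed the job in at 11.0 s with the arm clear and the tool force near zero.

- **Lid:** its disc centre is at (0.637, −0.202), about 2 mm from the cork's centre. The disc top is at z = 0.0176 (0.017 expected) and tilts less than 0.2°.
- **Red pot:** its rim centre is at (0.5336, 0.0160), within 0.2 mm of where its lid was measured at the start. It is still upright.
- **Blue pot:** still shut, and its lid is within 0.4 mm of where it started.
- **Contact force:** the highest reading I saw was at set-down: about 15 N vertically, 18 N in all. I eased that off before opening the jaws.
- **Disagreements:**
  - The scene-camera network missed the real knob and reported the purple look-alike, so I located the knob by colour from several views instead.
  - Early estimates of the cork's centre differed by about 1–2 cm. I used about (0.638, −0.199), and the last wrist picture shows the whole lid inside the mat with clear margin.

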